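# Nest the tumblers and slide them under the shelf

### The arm

A 6-joint arm with a two-finger parallel gripper is mounted at the origin on a cart in front of the work surface, level with it; the furniture and walls round the work are solid. World frame = base frame: x ahead of the robot, y to its left, z up, the work surface at z = 0. Lengths are in m, angles in degrees, forces in N, time in s.
With the tool pointing down it reaches from about 0.25 to 0.85 m from the base axis. Payload 12.5 kg.
Tool frame: the origin (TCP) lies at the very end of the fingers, on their centre line; the grasp point (between the pads) lies hold_point_z behind it (hold_point_z is the distance from the TCP to the grasp point, in m); z points along the fingers, y is the line along which they close (so a half turn about z gives the same grasp; the last joint's range is limited). The gripper opens to 93 mm and grips with 3 to 60 N. Pads are 15 mm wide; open, the fingers measure 128 mm over their backs; the gripper's body (75 mm by 188 mm) begins 65 mm behind the grasp point.
Start: joints at [-78.415, 20.094, 94.641, -0, 65.266, -4.847], TCP at [0.156, -0.528, 0.219] pointing down, gripper open.
Joint ranges: [-157.81, 157.81], [-45, 120.19], [0.68, 151.7], [-89.99, 269.99], [4.06, 180], [-164.3, 164.3]. Speed limits (degrees/s): [127.2, 127.2, 159.86, 180, 180, 180].

### API

Orientations are given as a 3x3 rotation matrix whose columns are the frame's x, y, z axes.
In Python, from plant import state, read_camera, camera_params, job_done, recognise, trace, mark_of, hold_point_z gives the robot as it stands.
- The arm moves only by the tool carry_out, never from a script. Its argument "moves" is a list of rows, each a list of 5 numbers: the shift along the tool's x, y, z in cm, then the turn about the tool's z in degrees, then the opening, from -1 (shut) to 1 (fully open). In form: [[dx, dy, dz, spin, fingers], ...]. A call has 1 to 8 rows; each row is the pose to reach, as a shift and turn from the pose commanded when the call began, along the tool's axes at that moment; what a row does not reach only later rows make up. A row lasts 1/10 s, in which the tool goes at most 50 mm and 8.59 degrees, less where a joint would pass 70% of its speed; a pose out of reach is approached as far as the arm can. A call with a gripper value outside its range is refused whole. The fingers move at their own pace and stop on an object; "grip_force" is the grip in N (left out, the last holds). Time passes only in rows, so rows that repeat a pose let the fingers close. It gives the time, the measured TCP pose, the force, the opening and the grip force at its end, in the units of the state.
- state(): the state, without advancing time (a new reading comes with each control period).
- read_camera(name): name is "scene" or "top"; returns the picture (420x560x3 uint8, red, green, blue); there is no depth.
- camera_params(name): a dict with "K" (3x3 intrinsics, pixels), "camera_from_world" (4x4, takes a point from world to camera coordinates). Camera axes: x right, y up, looking along -z (the intrinsics and any distortion apply to the point x, -y, -z); pixel columns grow to the right and rows downward; lengths in m; the calibration is good to about 2 mm. A picture is of the moment at which its call begins. camera_params takes no time and is no camera call.
- job_done(): hands the job in; it is judged then, once.
Trained networks look in the newest picture that a camera, given by its name, has taken for a name from the list of things; names that differ only in an ending like _2 or _b are one class to them, and where a whole thing is asked for, a point or a joint stands for the part that bears it (a point fixed in the world has none). Each returns a list of dicts, best first, with "confidence" (0 to 1); they miss things now and then, are a little off and sometimes report something else, mostly with a low value. They report only what shows in the picture. A call takes as long as a camera call. They do not tell look-alikes from the thing itself.
- recognise(thing, camera): "centre" ([x, y, z] in m, in the coordinates of the camera as it stood for that picture, good to about 4 mm: the middle of the surface that is visible of it).
- trace(thing, camera): "mask" (420x560 bool, what is visible of it).
- mark_of(thing, camera): "centre" ([x, y, z] in m, in the coordinates of the camera as it stood for that picture, good to about 4 mm: a listed point, or the origin of a listed thing).
The state is a dict: "time_s": time; "joint_pos": joint angles; "qd": joint speeds; "joint_efforts": joint torques, N m; "position": TCP position; "orientation": TCP orientation; "force": force on the tool from outside, world axes, zero at the start; "ft_torque": the same for the moment, N m; "gripper_width": opening from 0.0 (shut) to 1.0 (fully open); "grasp_force": force on a finger pad.
Only numpy, scipy, OpenCV 4.12 (cv2) and the standard library are available. Lean on these libraries where they do the work, as an engineer would, in place of code of your own. Each camera call takes 0.05 s, during which the arm holds its last target. There are 200 camera calls.

### The job

Put the three tapered tumblers away on the pull-out tray: stand the dark grey one upright on the cork coaster, lower the white one into it, then the green one into the white, each set down gently by its own weight and let go before it is pressed tight. Then slide the tray with the stack fully home under the shelf, and leave the mug, the small jar behind it, soap bottle and peach ornament where they are.

Things in the scene. Friction and masses are not known exactly. Their poses are not given: they have to be found in the camera images.
- grey_mid (a point): dark grey tapered tumbler with a black rubber foot band, standing upright: 82 mm high, 66 mm across the rim, 42 mm across the foot, even taper, wall 5.5 mm, about 0.12 kg, open at the top; all three have this shape. Point: on its axis half-way up (41 mm above the foot); z points to the mouth. Grip it across the outside, within 25 mm under the rim
- white_mid (a point): white tapered tumbler with a steel foot band, standing upright: 82 mm high, 66 mm across the rim, 42 mm across the foot, even taper, wall 5.5 mm, about 0.12 kg, open at the top; all three have this shape. Point: on its axis half-way up (41 mm above the foot); z points to the mouth. Grip it across the outside, within 25 mm under the rim
- green_mid (a point): green tapered tumbler with a steel foot band, standing upright: 82 mm high, 66 mm across the rim, 42 mm across the foot, even taper, wall 5.5 mm, about 0.12 kg, open at the top; all three have this shape. Point: on its axis half-way up (41 mm above the foot); z points to the mouth. Grip it across the outside, within 25 mm under the rim
- tumbler_grey: the dark grey tumbler; origin at the middle of its foot. Lowered squarely into a tumbler of the set, one meets the wall with its foot (and rim) 36 to 42 mm above the other's and rests there by its own weight. The slender taper holds what it is pressed with: stop at the first touch (1 to 2 N, slowly) or let go up to 5 mm above; a push of 8 N or a fall of 3 cm wedges it
- tumbler_white: the white tumbler; origin at the middle of its foot. Lowered squarely into a tumbler of the set, one meets the wall with its foot (and rim) 36 to 42 mm above the other's and rests there by its own weight. The slender taper holds what it is pressed with: stop at the first touch (1 to 2 N, slowly) or let go up to 5 mm above; a push of 8 N or a fall of 3 cm wedges it
- tumbler_green: the green tumbler; origin at the middle of its foot. Lowered squarely into a tumbler of the set, one meets the wall with its foot (and rim) 36 to 42 mm above the other's and rests there by its own weight. The slender taper holds what it is pressed with: stop at the first touch (1 to 2 N, slowly) or let go up to 5 mm above; a push of 8 N or a fall of 3 cm wedges it
- coaster_top (a point): centre of the upper face of the round cork coaster (94 mm across) fixed on the white tray, 21 mm above the worktop; x points along the tray's way home (under the shelf), z up. At the start it lies 50 to 80 mm in front of the shelf's front edge
- tray_handle (a point): middle of the tray's handle, a fixed upright black fin on the tray, 140 mm in front of the coaster's centre: 34 mm long along the tray's travel (x), 14 mm thick (y), top 58 mm above the worktop; tray face 12 mm above the worktop. Point: 35 mm above the worktop; x points the way home. Pinch it across its thickness or push it. With the tray home it is 90 mm in front of the shelf's edge
- tray (a joint): how far the tray is pulled out, m: 0 fully home, 0.13 fully out; it moves along x of tray_handle as the value falls; friction about 1.5 N
- caddy: wooden shelf with the tray's runners, fixed for the episode: side panels and a top board (jars on it), 190 mm wide, 150 mm deep, top 220 mm above the worktop, jars to 320 mm, 205 mm clear height below the board. Origin: on the worktop under the middle of the shelf's front edge; x points into the shelf, which lies from x = 0 to 0.15; runners and tray stick out in front
- mug: sage-green mug with a handle, 98 mm high, 80 mm across; origin under the middle of its overall outline; bystander
- jar: small glass jar with a grey lid, 58 mm across, 85 mm high, on the worktop behind the mug; origin under its middle; bystander
- soap: green pump bottle with black pump, 69 x 54 x 164 mm; origin under its middle; bystander
- peach: small round peach-coloured ornament, 46 mm across, 36 mm high; origin under its middle; bystander
Not all that is in view belongs to the job. What is shaped like the tumbler_white but red is not meant. Of the things that look like the tumbler_green, the larger one is meant.

How it is judged (in metres and radians):
On the way, in this order (a step that is already met when the one before it is completed fails the run):
1. the grey tumbler stands upright on the coaster, let go (horizontal distance between grey_mid and coaster_top below 0.025 m and angle between grey_mid's own z axis and vertical below 0.1 rad and z of grey_mid in the frame of coaster_top between 0.036 and 0.047 m and contact force between tumbler_grey and the fingers below 0.05 N and linear speed of tumbler_grey below 0.02 m/s), for 0.2 s.
2. the white tumbler is nested in the grey one, let go (horizontal distance between grey_mid and coaster_top below 0.025 m and angle between grey_mid's own z axis and vertical below 0.1 rad and z of grey_mid in the frame of coaster_top between 0.036 and 0.047 m and contact force between tumbler_white and tumbler_grey below 50 N and z of white_mid in the frame of grey_mid between 0.03 and 0.046 m and horizontal distance between white_mid and grey_mid below 0.007 m and angle between the z axis of white_mid and the z axis of grey_mid, either way round below 0.1 rad and contact force between tumbler_white and the fingers below 0.05 N and linear speed of tumbler_white below 0.02 m/s), for 0.2 s.
3. the green tumbler is nested in the white one, let go (horizontal distance between grey_mid and coaster_top below 0.025 m and angle between grey_mid's own z axis and vertical below 0.1 rad and z of grey_mid in the frame of coaster_top between 0.036 and 0.047 m and contact force between tumbler_white and tumbler_grey below 60 N and z of white_mid in the frame of grey_mid between 0.03 and 0.046 m and horizontal distance between white_mid and grey_mid below 0.007 m and angle between the z axis of white_mid and the z axis of grey_mid, either way round below 0.1 rad and contact force between tumbler_green and tumbler_white below 50 N and z of green_mid in the frame of white_mid between 0.03 and 0.046 m and horizontal distance between green_mid and white_mid below 0.007 m and angle between the z axis of green_mid and the z axis of white_mid, either way round below 0.1 rad and contact force between tumbler_green and the fingers below 0.05 N and linear speed of tumbler_green below 0.02 m/s), for 0.2 s.
4. the tray is home with the stack on it (horizontal distance between grey_mid and coaster_top below 0.025 m and angle between grey_mid's own z axis and vertical below 0.1 rad and z of grey_mid in the frame of coaster_top between 0.036 and 0.047 m and contact force between tumbler_white and tumbler_grey below 60 N and z of white_mid in the frame of grey_mid between 0.03 and 0.046 m and horizontal distance between white_mid and grey_mid below 0.007 m and angle between the z axis of white_mid and the z axis of grey_mid, either way round below 0.1 rad and contact force between tumbler_green and tumbler_white below 50 N and z of green_mid in the frame of white_mid between 0.03 and 0.046 m and horizontal distance between green_mid and white_mid below 0.007 m and angle between the z axis of green_mid and the z axis of white_mid, either way round below 0.1 rad and value of joint tray below 0.008 m and linear speed of each of tumbler_grey, tumbler_white, tumbler_green below 0.02 m/s), for 0.2 s.
At the end, for the whole second after the job is handed in: Grey upright (0.10 rad) within 25 mm of the coaster's centre; white nested in grey, green in white (30 to 46 mm above the one below, axes within 7 mm and 0.10 rad), not wedged (wall contacts sum under 60 and 50 N; own weight makes 10 to 25); tray within 8 mm of home; all at rest (all of step 4); the robot touches nothing.
It fails at once if a tumbler is pressed or dropped hard into another (over 120 N in all between their walls, as a push of some 17 N or a fall of 2 to 3 cm makes) (contact force between any of tumbler_white, tumbler_green and tumbler_grey above 120 N or contact force between tumbler_green and tumbler_white above 120 N).
It fails at once if a tumbler is tipped over (angle between any of grey_mid, white_mid, green_mid's own z axis and vertical above 0.8 rad).
It fails at once if a bystander is pushed away (over 30 mm) (distance of any of mug, jar, soap, peach from where it was at the start of the episode above 0.03 m).
It also fails if it takes over 72 s, if anything falls off the work surface, if the arm or the gripper's body presses on something with over 40 N, if the wrist force passes 120 N, or if a joint passes its speed limit or range.

## Working session

There is one attempt and no reset: what is moved stays moved. The work goes in short steps, Python scripts to look and compute and a tool call to move; the robot and the scene stay as the last step left them, time stands still between calls to the robot, and variables do not carry over. Pictures are saved under pics/ and viewed, at most 10 in all, crops included, and the job is handed in when it is done.

Besides the shell and the picture viewer there is one more tool, called as name([rows], argument=value, ...), one row to a line, values as JSON. carry_out: Moves the arm, as the interface text tells. Its arguments: {"type":"object","properties":{"moves":{"type":"array","items":{"type":"array","items":{"type":"number"}}},"grip_force":{"type":"number"}},"required":["moves"]}

```bash
mkdir -p pics; ls
cat > h.py <<'E'
import numpy as np, cv2
from plant import *
def w(c,cam):
    T=np.linalg.inv(np.array(camera_params(cam)["camera_from_world"])); return (T@np.r_[c,1])[:3]
def save(cam,n):
    im=np.array(read_camera(cam)); cv2.imwrite(f"pics/{n}.png",im[:,:,::-1]); return im
def marks(names,cam):
    for n in names:
        print(cam,n,[(np.round(w(d["centre"],cam),4).tolist(),round(d["confidence"],2)) for d in mark_of(n,cam)][:4])
E
python3 - <<'E'
from h import *
print(hold_point_z, state())
a=save("scene","s0");b=save("top","t0")
cv2.imwrite("pics/both0.png",cv2.resize(np.vstack([a,b]),None,fx=.7,fy=.7)[:,:,::-1])
N=["grey_mid","white_mid","green_mid","coaster_top","tray_handle","caddy","mug","jar","soap","peach"]
for c in("scene","top"):
    print(camera_params(c)); marks(N,c)
E
```

```text
pics
0.0188 {'time_s': 0.0, 'joint_pos': array([-7.84149227e+01,  2.01240630e+01,  9.46771733e+01, -1.35526634e-03,
        6.52648373e+01, -4.84710172e+00]), 'qd': array([-0.02416236, -0.04873949, -0.12768986, -0.10018405, -0.04168434,
        0.04922911]), 'joint_efforts': array([-1.00859867e-03, -4.97318673e+01, -2.85254771e+01,  6.97641028e-02,
        2.56099273e-02, -1.00319567e-04]), 'position': array([ 0.15553467, -0.52719124,  0.21810257]), 'orientation': array([[ 9.59152458e-01,  2.82889551e-01, -2.52635017e-04],
       [ 2.82889653e-01, -9.59151801e-01,  1.12539311e-03],
       [ 7.60466206e-05, -1.15089141e-03, -9.99999335e-01]]), 'force': array([ 0.18292674, -0.51406555,  0.612697  ]), 'ft_torque': array([-0.01341674,  0.00916671, -0.00980169]), 'grasp_force': 0.0, 'gripper_width': 1.0007729083920518}
{'K': array([[497.32858266,   0.        , 273.79987236],
       [  0.        , 497.32858266, 217.75095604],
       [  0.        ,   0.        ,   1.        ]]), 'camera_from_world': array([[ 0.48521869, -0.87421941, -0.01741379, -0.3124341 ],
       [ 0.38062179,  0.1932435
[... 1250 characters left out ...]
.38)]
top white_mid [([0.4514, -0.0846, 0.0398], 0.96), ([0.5205, 0.0097, 0.0436], 0.74), ([0.4902, 0.217, 0.031], 0.73), ([0.4537, -0.3726, -0.0032], 0.35)]
top green_mid [([0.4486, -0.3709, 0.0387], 0.97), ([0.4374, -0.4945, 0.0258], 0.65)]
top coaster_top [([0.6298, 0.2089, 0.022], 0.97)]
top tray_handle [([0.4887, 0.217, 0.0364], 0.59), ([0.7294, 0.0017, 0.0009], 0.22)]
top caddy [([0.4513, -0.3695, 0.0011], 0.69), ([0.676, 0.2089, -0.0032], 0.55), ([0.4897, 0.2155, 0.0324], 0.43)]
top mug [([0.6119, -0.0336, -0.0042], 0.62), ([0.5598, 0.416, 0.0007], 0.62)]
top jar [([0.7287, 0.0005, 0.0025], 0.91)]
top soap [([0.5598, 0.4182, 0.0029], 0.68)]
top peach [([0.4488, 0.4286, -0.0025], 0.5)]
```

View pics/both0.png

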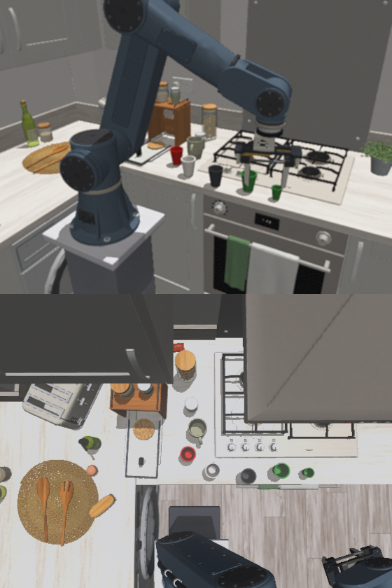

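The pictures show (at 0.7 scale) in the top view: red (187,454), white (213,469), dark grey (248,477), the larger green (281,470), the small green (307,473), and the coaster at (144,430). The estimates match these positions, and the heights are plausible.

I'll go above the grey one with the fingers turned to close along x. I'll squeeze it there first to centre it, then regrip along y.

carry_out([
  [34.7,-20.5,0,-73.6,1],
  [34.7,-20.5,0,-73.6,1],
  [34.7,-20.5,0,-73.6,1],
  [34.7,-20.5,0,-73.6,1],
  [34.7,-20.5,0,-73.6,1],
  [34.7,-20.5,0,-73.6,1],
  [34.7,-20.5,0,-73.6,1],
  [34.7,-20.5,0,-73.6,1],
], grip_force=5)

```text
time_s: 1.9
position: [0.4295, -0.2332, 0.2189]
orientation: [[0.078, 0.997, 0.001], [0.997, -0.078, -0.0], [-0.0, 0.001, -1.0]]
force: [0.8, -0.9, 0.4]
gripper_width: 0.998
grasp_force: 0.0
```

Run:
```python
from h import *
for c in("scene","top"):
    im=save(c,"1"+c); marks(["grey_mid","white_mid","green_mid","coaster_top","tray_handle","caddy"],c)
cv2.imwrite("pics/s1c.png",cv2.resize(cv2.imread("pics/1scene.png")[150:310,200:430],None,fx=3,fy=3))
```

```text
scene grey_mid [([0.4258, -0.2336, 0.0408], 0.6), ([0.678, 0.204, 0.0024], 0.16)]
scene white_mid [([0.5158, 0.0124, 0.0425], 0.62), ([0.452, -0.0904, 0.0417], 0.59)]
scene green_mid [([0.4494, -0.3744, 0.0431], 0.7), ([0.4415, -0.4943, 0.0244], 0.5)]
scene coaster_top [([0.6291, 0.2119, 0.0228], 0.87)]
scene tray_handle [([0.4874, 0.2178, 0.0417], 0.63)]
scene caddy [([0.6828, 0.2055, 0.0024], 0.63)]
top grey_mid [([0.677, 0.2083, -0.0032], 0.68), ([0.4283, -0.2345, 0.0422], 0.6)]
top white_mid [([0.5217, 0.0067, 0.0436], 0.83), ([0.4521, -0.0848, 0.0404], 0.66)]
top green_mid [([0.4368, -0.4938, 0.0248], 0.71), ([0.4498, -0.3698, 0.0437], 0.49)]
top coaster_top [([0.6259, 0.2085, 0.0241], 0.92)]
top tray_handle [([0.4906, 0.2128, 0.0364], 0.71)]
top caddy [([0.6778, 0.2073, -0.0035], 0.8)]
```

View pics/s1c.png

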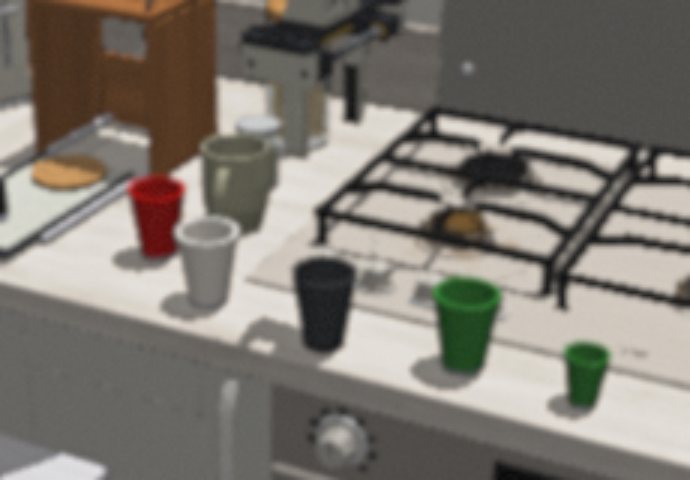

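The crop shows white (208,260), grey (323,305) and the larger green (465,325), all standing. I'm going down on the grey one for the centring squeeze along x.

carry_out([
  [0,-0.2,5,-4.5,1],
  [0,-0.2,10,-4.5,1],
  [0,-0.2,14,-4.5,1],
  [0,-0.2,17,-4.5,1],
  [0,-0.2,19,-4.5,1],
  [0,-0.2,19,-4.5,1],
  [0,-0.2,19,-4.5,0.3],
  [0,-0.2,19,-4.5,0],
], grip_force=3)

```text
time_s: 3.4
position: [0.427, -0.2353, 0.0299]
orientation: [[0.006, 1.0, 0.002], [1.0, -0.006, -0.001], [-0.001, 0.002, -1.0]]
force: [0.7, -0.7, 0.2]
gripper_width: 0.879
grasp_force: 0.0
```

carry_out([
  [0,0,0,0,-0.3],
  [0,0,0,0,-0.6],
  [0,0,0,0,-1],
  [0,0,0,0,-1],
  [0,0,0,0,-1],
], grip_force=3)

```text
time_s: 3.9
position: [0.4267, -0.235, 0.0289]
orientation: [[0.005, 1.0, 0.001], [1.0, -0.005, -0.0], [-0.0, 0.001, -1.0]]
force: [0.6, 0.4, 2.4]
gripper_width: 0.698
grasp_force: 3.0
```

carry_out([
  [0,0,0,0,0.3],
  [0,0,0,0,1],
  [0,0,0,0,1],
  [0,0,0,8,1],
  [0,0,-1,16,1],
  [0,0,-2,24,1],
  [0,0,-2.4,32,1],
  [0,0,-2.4,40,1],
])

```text
time_s: 4.7
position: [0.4264, -0.2348, 0.053]
orientation: [[0.651, 0.759, 0.0], [0.759, -0.651, -0.0], [0.0, 0.0, -1.0]]
force: [-0.6, -0.3, -0.6]
gripper_width: 1.001
grasp_force: 0.0
```

carry_out([
  [0,0,0,8,1],
  [0,0,0,16,1],
  [0,0,0,24,1],
  [0,0,0,32,1],
  [0,0,0,40,1],
  [0,0,0,48,1],
  [0,0,0,52,1],
  [0,0,0,52,1],
])

```text
time_s: 5.5
position: [0.4261, -0.2346, 0.0524]
orientation: [[0.999, -0.041, -0.001], [-0.041, -0.999, 0.0], [-0.001, -0.0, -1.0]]
force: [-0.6, 0.4, -0.5]
gripper_width: 1.001
grasp_force: 0.0
```

carry_out([
  [0,0,0,0,0.6],
  [0,0,0,0,0.3],
  [0,0,0,0,0],
  [0,0,0,0,-0.3],
  [0,0,0,0,-1],
  [0,0,0,0,-1],
  [0,0,0,0,-1],
  [0,0,0,0,-1],
], grip_force=8)

```text
time_s: 6.3
position: [0.4263, -0.2348, 0.0526]
orientation: [[0.999, -0.04, -0.0], [-0.04, -0.999, 0.0], [-0.0, -0.0, -1.0]]
force: [0.1, -0.4, -1.1]
gripper_width: 0.695
grasp_force: 8.0
```

carry_out([
  [0,0,-1,0,-1],
  [0,0,-4,0,-1],
  [0,0,-8,0,-1],
  [0,0,-12,0,-1],
  [0,0,-14,0,-1],
  [1,-3,-15,0,-1],
  [3,-7,-15,0,-1],
  [4.5,-11,-15,0,-1],
], grip_force=10)

```text
time_s: 7.1
position: [0.4765, -0.1256, 0.2039]
orientation: [[0.999, -0.042, 0.002], [-0.042, -0.999, -0.001], [0.002, 0.0, -1.0]]
force: [0.5, -0.0, -1.0]
gripper_width: 0.692
grasp_force: 10.0
```

carry_out([
  [2,-5,0,0,-1],
  [4,-10,0,0,-1],
  [6,-15,0,0,-1],
  [8,-20,0,0,-1],
  [10,-25,0,0,-1],
  [11.5,-29.5,0,0,-1],
  [12.5,-33,0,0,-1],
  [13,-34.2,0,0,-1],
])

```text
time_s: 7.9
position: [0.6197, 0.214, 0.203]
orientation: [[0.999, -0.037, 0.0], [-0.037, -0.999, 0.001], [0.0, -0.001, -1.0]]
force: [0.3, -0.3, -1.2]
gripper_width: 0.694
grasp_force: 10.0
```

Run:
```python
from h import *
a=save("scene","2s");b=save("top","2t")
marks(["grey_mid","coaster_top","tray_handle","caddy"],"scene");marks(["grey_mid","coaster_top","caddy"],"top")
s=state();print(s["position"],s["orientation"],s["gripper_width"],s["force"])
cv2.imwrite("pics/2c.png",np.hstack([cv2.resize(a[100:310,100:310],(400,400)),cv2.resize(b[60:270,130:340],(400,400))])[:,:,::-1])
```

```text
scene grey_mid [([0.6159, 0.2139, 0.1924], 0.72)]
scene coaster_top [([0.4534, -0.0912, 0.0413], 0.21)]
scene tray_handle [([0.4884, 0.2218, 0.0401], 0.89)]
scene caddy [([0.68, 0.2054, 0.0016], 0.91)]
top grey_mid [([0.4498, -0.3718, 0.0366], 0.72)]
top coaster_top [([0.6267, 0.2057, 0.0227], 0.87)]
top caddy [([0.6748, 0.2058, -0.0015], 0.75)]
[0.61942804 0.20878347 0.20300603] [[ 9.99133458e-01 -4.16210424e-02  1.47370003e-04]
 [-4.16210440e-02 -9.99133469e-01  7.82168398e-06]
 [ 1.46916756e-04 -1.39485996e-05 -9.99999989e-01]] 0.6895349816060882 [-0.01184155 -0.73206265 -1.19230651]
```

View pics/2c.png

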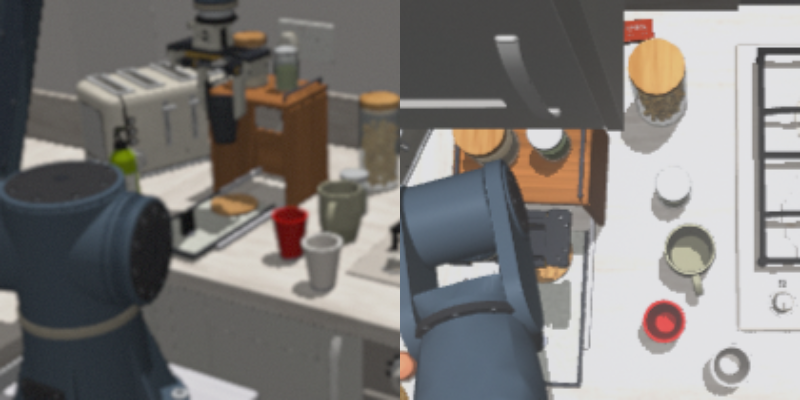

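The grey tumbler hangs upright in front of the shelf, left crop (222,120), with the coaster below it at (235,205). I'm lowering it.

carry_out([
  [0,0,4,0,-1],
  [0,0,8,0,-1],
  [0,0,11,0,-1],
  [0,0,12,0,-1],
  [0,0,12.3,0,-1],
  [0,0,12.5,0,-1],
  [0,0,12.6,0,-1],
  [0,0,12.6,0,-1],
])

```text
time_s: 9.15
position: [0.62, 0.2099, 0.0778]
orientation: [[0.999, -0.04, 0.002], [-0.04, -0.999, 0.0], [0.002, -0.001, -1.0]]
force: [-0.6, 0.1, -1.5]
gripper_width: 0.69
grasp_force: 10.0
```

carry_out([
  [0,0,0.05,0,-1],
  [0,0,0.1,0,-1],
  [0,0,0.15,0,-1],
  [0,0,0.2,0,-1],
  [0,0,0.2,0,-1],
])

```text
time_s: 9.65
position: [0.6195, 0.2098, 0.0745]
orientation: [[0.999, -0.04, -0.0], [-0.04, -0.999, -0.0], [-0.0, 0.0, -1.0]]
force: [-0.5, -0.5, -0.7]
gripper_width: 0.692
grasp_force: 10.0
```

```bash
cat >> h.py <<'E'
def st(n=1):
    F=[];P=[]
    for i in range(n): read_camera("scene"); s=state(); F.append(s["force"]);P.append(s["position"])
    print("pos",np.round(np.mean(P,0),4),"F",np.round(np.mean(F,0),2),"tq",np.round(s["ft_torque"],3),"w",round(s["gripper_width"],3),s["time_s"], "xang",np.degrees(np.arctan2(s["orientation"][1][0],s["orientation"][0][0])).round(2))
E
python3 -c "
from h import *
st(4)"
```

```text
pos [0.6195 0.2098 0.0746] F [-0.13 -0.11 -0.68] tq [ 0.023 -0.028 -0.005] w 0.693 9.85 xang -2.31
```

carry_out([
  [0,0,0.05,0,-1],
  [0,0,0.1,0,-1],
  [0,0,0.15,0,-1],
  [0,0,0.15,0,-1],
  [0,0,0.15,0,-1],
])

```text
time_s: 10.35
position: [0.6197, 0.2098, 0.0735]
orientation: [[0.999, -0.04, 0.001], [-0.04, -0.999, 0.0], [0.001, -0.0, -1.0]]
force: [-0.3, -0.9, 4.4]
gripper_width: 0.695
grasp_force: 10.0
```

```bash
python3 -c "
from h import *
st(4)"
```

```text
pos [0.6197 0.2098 0.0735] F [-0.64 -1.27  5.35] tq [-0.16   0.101  0.018] w 0.697 10.55 xang -2.32
```

carry_out([
  [0,0,-0.1,0,-1],
  [0,0,-0.1,0,0.5],
  [0,0,-0.1,0,0.7],
  [0,0,-0.1,0,1],
  [0,0,-0.1,0,1],
  [0,0,-0.1,0,1],
  [0,0,-1,0,1],
  [0,0,-3,0,1],
])

```text
time_s: 11.35
position: [0.6187, 0.2096, 0.1025]
orientation: [[0.999, -0.04, -0.003], [-0.04, -0.999, -0.001], [-0.003, 0.001, -1.0]]
force: [0.3, -0.1, 0.0]
gripper_width: 1.0
grasp_force: 0.0
```

carry_out([
  [0,0,-3,0,1],
  [0,0,-7,0,1],
  [0,0,-11,0,1],
  [-1,2,-13,0,1],
  [-3,6,-13,0,1],
  [-5,10,-13,0,1],
  [-7,14.5,-13,0,1],
  [-9,19,-13,0,1],
])

```text
time_s: 12.15
position: [0.5208, 0.0223, 0.2339]
orientation: [[0.999, -0.04, 0.001], [-0.04, -0.999, -0.0], [0.001, 0.0, -1.0]]
force: [1.8, -1.0, 0.3]
gripper_width: 1.0
grasp_force: 0.0
```

```bash
python3 -c "
from h import *
st(1); marks(['grey_mid','white_mid'],'scene')
read_camera('top');marks(['grey_mid','white_mid','coaster_top'],'top')"
```

```text
pos [0.5184 0.0175 0.2338] F [ 3.31 -3.2   1.22] tq [-0.083 -0.112 -0.017] w 0.999 12.2 xang -2.41
scene grey_mid [([0.6193, 0.2083, 0.061], 0.65)]
scene white_mid [([0.5169, 0.0118, 0.042], 0.66), ([0.4546, -0.0907, 0.0427], 0.62), ([0.6218, 0.2097, 0.0231], 0.23)]
top grey_mid [([0.625, 0.2092, 0.0625], 0.83), ([0.5636, 0.4163, 0.0059], 0.36)]
top white_mid [([0.4537, -0.0821, 0.0398], 0.59)]
top coaster_top [([0.6247, 0.2072, 0.0226], 0.72), ([0.4505, 0.4322, -0.0016], 0.43)]
```

carry_out([
  [-2,4,2,-8,1],
  [-4,7.5,4,-16,1],
  [-5.5,10,6,-24,1],
  [-6.3,11.1,8,-32,1],
  [-6.4,11.3,9,-40,1],
  [-6.4,11.3,9.5,-48,1],
  [-6.4,11.3,9.5,-56,1],
  [-6.4,11.3,9.5,-64,1],
])

```text
time_s: 13.3
position: [0.4539, -0.0859, 0.1378]
orientation: [[0.468, 0.884, -0.0], [0.884, -0.468, 0.0], [-0.0, -0.001, -1.0]]
force: [0.3, -0.7, -0.0]
gripper_width: 0.997
grasp_force: 0.0
```

carry_out([
  [0,0,0,-8,1],
  [0,0,0,-16,1],
  [0,0,0,-24,1],
  [0,0,0,-28.3,1],
  [0,0,0,-28.3,1],
])

```text
time_s: 13.8
position: [0.454, -0.086, 0.138]
orientation: [[-0.002, 1.0, -0.0], [1.0, 0.002, 0.0], [0.0, -0.0, -1.0]]
force: [1.1, 0.2, -0.6]
gripper_width: 1.0
grasp_force: 0.0
```

```bash
python3 -c "
from h import *
st(1); marks(['white_mid'],'scene')
"
```

```text
pos [ 0.4539 -0.0861  0.1381] F [-0.18 -0.15  0.23] tq [-0.056 -0.135 -0.006] w 0.999 13.85 xang 89.96
scene white_mid [([0.5176, 0.0112, 0.0439], 0.91), ([0.4536, -0.093, 0.0415], 0.75), ([0.6799, 0.2047, 0.0025], 0.66)]
```

carry_out([
  [-0.2,0,4,0,1],
  [-0.2,0,8,0,1],
  [-0.2,0,10.5,0,1],
  [-0.2,0,10.9,0,0.6],
  [-0.2,0,10.9,0,0.3],
  [-0.2,0,10.9,0,0],
  [-0.2,0,10.9,0,-0.3],
  [-0.2,0,10.9,0,-0.6],
], grip_force=3)

```text
time_s: 14.7
position: [0.454, -0.0889, 0.0302]
orientation: [[0.0, 1.0, 0.002], [1.0, -0.0, -0.001], [-0.001, 0.002, -1.0]]
force: [-0.8, -0.0, 2.1]
gripper_width: 0.692
grasp_force: 3.0
```

carry_out([
  [0,0,0,0,-1],
  [0,0,0,0,-1],
  [0,0,0,0,-1],
  [0,0,0,0,0.3],
  [0,0,0,0,1],
  [0,0,0,0,1],
  [0,0,0,0,1],
  [0,0,-1,8,1],
])

```text
time_s: 15.5
position: [0.4527, -0.0886, 0.0384]
orientation: [[0.14, 0.99, -0.002], [0.99, -0.14, 0.001], [0.0, -0.002, -1.0]]
force: [0.0, 0.1, 0.2]
gripper_width: 0.981
grasp_force: 0.0
```

carry_out([
  [0,0,-1.4,8,1],
  [0,0,-1.4,16,1],
  [0,0,-1.4,24,1],
  [0,0,-1.4,32,1],
  [0,0,-1.4,40,1],
  [0,0,-1.4,48,1],
  [0,0,-1.4,56,1],
  [0,0,-1.4,64,1],
])

```text
time_s: 16.3
position: [0.4534, -0.0887, 0.0531]
orientation: [[0.953, 0.303, -0.0], [0.303, -0.953, 0.0], [-0.0, -0.0, -1.0]]
force: [1.2, 0.3, 0.5]
gripper_width: 1.001
grasp_force: 0.0
```

carry_out([
  [0,0,0,8,1],
  [0,0,0,16,1],
  [0,0,0,20.3,1],
  [0,0,0,20.3,0.6],
  [0,0,0,20.3,0.3],
  [0,0,0,20.3,0],
  [0,0,0,20.3,-0.3],
  [0,0,0,20.3,-0.6],
], grip_force=8)

```text
time_s: 17.1
position: [0.4534, -0.0888, 0.0531]
orientation: [[0.999, -0.04, 0.0], [-0.04, -0.999, -0.0], [0.0, 0.0, -1.0]]
force: [-0.2, -0.0, -0.1]
gripper_width: 0.693
grasp_force: 8.0
```

carry_out([
  [0,0,0,0,-1],
  [0,0,0,0,-1],
  [0,0,0,0,-1],
  [0,0,0,0,-1],
])

```text
time_s: 17.5
position: [0.4533, -0.0887, 0.0531]
orientation: [[0.999, -0.04, -0.0], [-0.04, -0.999, 0.0], [-0.0, -0.0, -1.0]]
force: [-0.5, -0.1, -0.1]
gripper_width: 0.694
grasp_force: 8.0
```

```bash
python3 -c "
from h import *
st(2); marks(['white_mid'],'scene')
"
```

```text
pos [ 0.4534 -0.0887  0.0531] F [-0.14 -0.51 -0.7 ] tq [-0.131  0.001  0.01 ] w 0.695 17.6 xang -2.31
scene white_mid [([0.4517, -0.0895, 0.0437], 0.74), ([0.5154, 0.0126, 0.0423], 0.52)]
```

carry_out([
  [0,0,-1,0,-1],
  [0,0,-4,0,-1],
  [0,0,-8,0,-1],
  [0,0,-12,0,-1],
  [0,0,-15,0,-1],
  [1,-2,-16,0,-1],
  [3,-6,-16,0,-1],
  [5,-10,-16,0,-1],
], grip_force=10)

```text
time_s: 18.45
position: [0.5079, 0.0101, 0.2146]
orientation: [[0.999, -0.042, 0.002], [-0.042, -0.999, -0.0], [0.002, 0.0, -1.0]]
force: [0.8, -0.5, -1.2]
gripper_width: 0.693
grasp_force: 10.0
```

carry_out([
  [2,-4,0,0,-1],
  [4,-8,0,0,-1],
  [6,-12,0,0,-1],
  [8,-16,0,0,-1],
  [9.4,-18.7,0,0,-1],
  [10.4,-20.5,0,0,-1],
  [10.4,-20.5,0,0,-1],
  [10.4,-20.5,0,0,-1],
])

```text
time_s: 19.25
position: [0.6191, 0.2096, 0.2133]
orientation: [[0.999, -0.04, -0.001], [-0.04, -0.999, -0.0], [-0.001, 0.0, -1.0]]
force: [0.3, -0.5, -1.0]
gripper_width: 0.69
grasp_force: 10.0
```

Run:
```python
from h import *
a=save("scene","3s");st(4); marks(['white_mid','grey_mid'],'scene')
P=camera_params("scene");K=P["K"];T=np.array(P["camera_from_world"])
def pr(p):
    c=T@np.r_[p,1]; q=K@np.array([c[0],-c[1],-c[2]]); return q[:2]/q[2]
for n in("white_mid","grey_mid"):
    for d in trace(n,"scene")[:4]:
        m=d["mask"]; ys,xs=np.nonzero(m); print(n,round(d["confidence"],2),m.sum(),xs.min(),xs.max(),ys.min(),ys.max())
        for r in range(ys.min(),ys.max()+1,3):
            x=np.nonzero(m[r])[0]; print((r,x.min(),x.max(),(x.min()+x.max())/2),end=" ")
        print()
print("grey axis proj",pr([.6197,.2098,.021]),pr([.6197,.2098,.103]))
cv2.imwrite("pics/3c.png",cv2.resize(a[90:250,130:280],None,fx=3.7,fy=3.7,interpolation=cv2.INTER_CUBIC)[:,:,::-1])
```

```text
pos [0.6193 0.2089 0.2135] F [-0.    0.24 -0.94] tq [ 0.036  0.01  -0.026] w 0.694 19.5 xang -2.36
scene white_mid [([0.6199, 0.2061, 0.2036], 0.74), ([0.5175, 0.0125, 0.0425], 0.68)]
scene grey_mid [([0.6181, 0.2119, 0.061], 0.55)]
white_mid 0.75 435 242 261 208 236
(208, np.int64(251), np.int64(253), np.float64(252.0)) (211, np.int64(243), np.int64(260), np.float64(251.5)) (214, np.int64(243), np.int64(260), np.float64(251.5)) (217, np.int64(244), np.int64(260), np.float64(252.0)) (220, np.int64(245), np.int64(260), np.float64(252.5)) (223, np.int64(245), np.int64(259), np.float64(252.0)) (226, np.int64(245), np.int64(259), np.float64(252.0)) (229, np.int64(245), np.int64(259), np.float64(252.0)) (232, np.int64(245), np.int64(258), np.float64(251.5)) (235, np.int64(246), np.int64(257), np.float64(251.5)) 
white_mid 0.66 364 208 224 147 173
(147, np.int64(211), np.int64(221), np.float64(216.0)) (150, np.int64(208), np.int64(222), np.float64(215.0)) (153, np.int64(208), np.int64(222), np.float64(215.0)) (156, np.int64(209), np.int64(223), np.float64(216.0)) (159, np.int64(209), np.int64(223), np.float64(216.0)) (162, np.int64(210), np.int64(224), np.float64(217.0)) (165, np.int64(211), np.int64(224), np.float64(217.5)) (168, np.int64(212), np.int64(224), np.float64(218.0)) (171, np.int64(213), np.int64(223), np.float64(218.0)) 
grey_mid 0.92 415 210 229 183 208
(183, np.int64(214), np.int64(227), np.float64(220.5)) (186, np.int64(210), np.int64(229), np.float64(219.5)) (189, np.int64(210), np.int64(229), np.float64(219.5)) (192, np.int64(211), np.int64(228), np.float64(219.5)) (195, np.int64(212), np.int64(228), np.float64(220.0)) (198, np.int64(213), np.int64(228), np.float64(220.5)) (201, np.int64(214), np.int64(227), np.float64(220.5)) (204, np.int64(214), np.int64(226), np.float64(220.0)) (207, np.int64(215), np.int64(225), np.float64(220.0)) 
grey axis proj [220.74770081 207.31205275] [219.32070721 186.59689629]
```

View pics/3c.png

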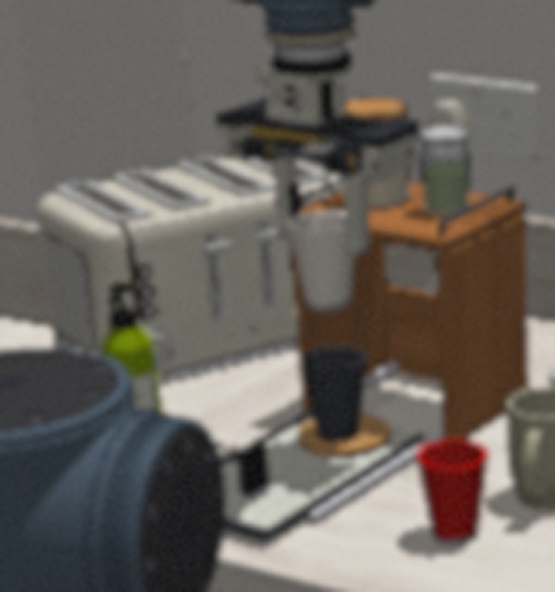

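White (crop 325,260) hangs over grey (335,390), and the axes agree to about a pixel. I'm lowering slowly from here.

carry_out([
  [0,-0.1,3,0,-1],
  [0,-0.1,5,0,-1],
  [0,-0.1,6.5,0,-1],
  [0,-0.1,7.5,0,-1],
  [0,-0.1,8,0,-1],
  [0,-0.1,8.4,0,-1],
  [0,-0.1,8.7,0,-1],
  [0,-0.1,8.7,0,-1],
])

```text
time_s: 20.5
position: [0.6197, 0.2108, 0.1263]
orientation: [[0.999, -0.04, 0.0], [-0.04, -0.999, 0.0], [0.0, -0.0, -1.0]]
force: [-0.2, 0.1, -1.3]
gripper_width: 0.694
grasp_force: 10.0
```

```bash
python3 -c "
from h import *
st(4)"
```

```text
pos [0.6198 0.2109 0.1266] F [-0.31  0.26 -0.9 ] tq [-0.025  0.049  0.025] w 0.693 20.7 xang -2.31
```

carry_out([
  [0,0.1,0,0,-1],
  [0,0.1,0.2,0,-1],
  [0,0.1,0.4,0,-1],
  [0,0.1,0.6,0,-1],
  [0,0.1,0.7,0,-1],
  [0,0.1,0.7,0,-1],
])

```text
time_s: 21.3
position: [0.6195, 0.2098, 0.1189]
orientation: [[0.999, -0.04, -0.0], [-0.04, -0.999, -0.0], [-0.0, 0.0, -1.0]]
force: [0.6, 0.1, -1.1]
gripper_width: 0.691
grasp_force: 10.0
```

```bash
python3 -c "
from h import *
st(3)"
```

```text
pos [0.6196 0.2098 0.1191] F [ 0.07  0.26 -1.08] tq [ 0.065 -0.075  0.009] w 0.695 21.45 xang -2.31
```

carry_out([
  [0,0,0.1,0,-1],
  [0,0,0.2,0,-1],
  [0,0,0.3,0,-1],
  [0,0,0.3,0,-1],
])

```text
time_s: 21.85
position: [0.6195, 0.2098, 0.116]
orientation: [[0.999, -0.04, -0.0], [-0.04, -0.999, -0.0], [-0.0, 0.0, -1.0]]
force: [0.3, 0.6, -1.1]
gripper_width: 0.695
grasp_force: 10.0
```

```bash
python3 -c "
from h import *
st(3)"
```

```text
pos [0.6195 0.2098 0.1161] F [ 0.18  0.28 -1.44] tq [ 0.038 -0.1   -0.065] w 0.692 22.0 xang -2.31
```

carry_out([
  [0,0,0.05,0,-1],
  [0,0,0.1,0,-1],
  [0,0,0.15,0,-1],
  [0,0,0.15,0,-1],
])

```text
time_s: 22.4
position: [0.6195, 0.2098, 0.1145]
orientation: [[0.999, -0.04, -0.0], [-0.04, -0.999, -0.0], [-0.0, 0.0, -1.0]]
force: [1.1, 0.1, -0.5]
gripper_width: 0.691
grasp_force: 10.0
```

```bash
python3 -c "
from h import *
st(3)"
```

```text
pos [0.6195 0.2098 0.1146] F [ 0.56 -0.25 -1.3 ] tq [ 0.064 -0.119 -0.028] w 0.695 22.55 xang -2.31
```

carry_out([
  [0,0,0.05,0,-1],
  [0,0,0.1,0,-1],
  [0,0,0.1,0,-1],
])

```text
time_s: 22.85
position: [0.6195, 0.2098, 0.1136]
orientation: [[0.999, -0.04, -0.0], [-0.04, -0.999, 0.0], [-0.0, -0.0, -1.0]]
force: [0.1, 0.2, -1.4]
gripper_width: 0.692
grasp_force: 10.0
```

```bash
python3 -c "
from h import *
st(3)"
```

```text
pos [0.6196 0.2098 0.1136] F [-0.15  0.05 -0.79] tq [ 0.026 -0.049 -0.034] w 0.694 23.0 xang -2.31
```

carry_out([
  [0,0,0,0,1],
  [0,0,0,0,1],
  [0,0,0,0,1],
  [0,0,0,0,1],
  [0,0,0,0,1],
  [0,0,0,0,1],
])

```text
time_s: 23.6
position: [0.6196, 0.2098, 0.1137]
orientation: [[0.999, -0.04, -0.0], [-0.04, -0.999, 0.0], [-0.0, -0.0, -1.0]]
force: [0.2, 1.3, 0.0]
gripper_width: 0.993
grasp_force: 0.0
```

carry_out([
  [0,0,-2,0,1],
  [0,0,-6,0,1],
  [0,0,-9,0,1],
  [-1,2,-11,0,1],
  [-3,6,-11,0,1],
  [-5,10.5,-11,0,1],
  [-7,15,-11,0,1],
  [-8,18,-11,0,1],
])

```text
time_s: 24.4
position: [0.5307, 0.0311, 0.2238]
orientation: [[0.999, -0.041, -0.0], [-0.041, -0.999, -0.0], [-0.0, 0.0, -1.0]]
force: [1.0, -0.5, 0.4]
gripper_width: 1.0
grasp_force: 0.0
```

Run:
```python
from h import *
a=save("scene","4s");st(1); marks(['white_mid','grey_mid','green_mid'],'scene')
read_camera("top"); marks(['white_mid','grey_mid','green_mid'],'top')
cv2.imwrite("pics/4c.png",cv2.resize(a[130:250,160:280],None,fx=4,fy=4,interpolation=cv2.INTER_CUBIC)[:,:,::-1])
```

```text
pos [0.5313 0.0304 0.224 ] F [0.4  0.13 0.42] tq [ 0.002 -0.001 -0.015] w 1.005 24.5 xang -2.49
scene white_mid [([0.5159, 0.0137, 0.0455], 0.74), ([0.6222, 0.2083, 0.1008], 0.47)]
scene grey_mid [([0.6185, 0.2099, 0.0625], 0.87)]
scene green_mid [([0.4451, -0.3722, 0.0417], 0.8), ([0.4415, -0.4949, 0.0258], 0.76)]
top white_mid [([0.6179, 0.2129, 0.0983], 0.7)]
top grey_mid [([0.6245, 0.2134, 0.0611], 0.38), ([0.7262, 0.0008, -0.0018], 0.17)]
top green_mid [([0.4495, -0.3716, 0.0396], 0.56), ([0.4382, -0.4943, 0.0268], 0.47)]
```

View pics/4c.png

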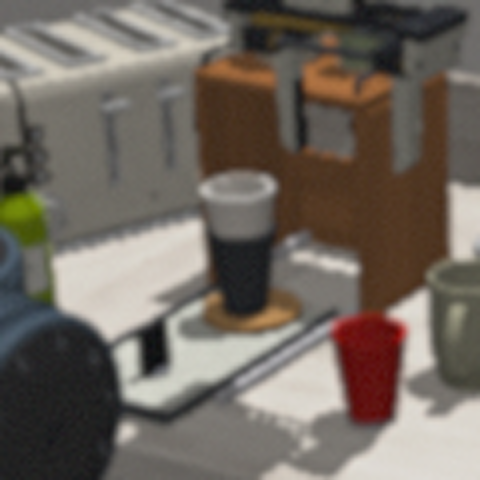

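White (crop 238,205) sits square in grey (243,275) on the coaster. Next is the green one.

carry_out([
  [-0.8,4.5,1,-8,1],
  [-1.6,9.5,2,-16,1],
  [-2.4,14.5,3,-24,1],
  [-3.2,19.5,4,-32,1],
  [-4,24.5,5,-40,1],
  [-4.8,29.5,6,-48,1],
  [-5.6,34,7,-56,1],
  [-6.3,37.5,8,-64,1],
])

```text
time_s: 25.65
position: [0.4592, -0.3201, 0.1485]
orientation: [[0.488, 0.873, 0.001], [0.873, -0.488, -0.0], [-0.0, 0.001, -1.0]]
force: [0.7, -0.6, -0.6]
gripper_width: 1.001
grasp_force: 0.0
```

```bash
python3 -c "
from h import *
st(2)
o=state()['orientation'];d=np.array([.4475,-.372,0.1385])-state()['position'];print(o.T@d*100)"
```

```text
pos [ 0.4575 -0.3236  0.147 ] F [-1.95 -1.39 -1.19] tq [ 0.004 -0.049  0.029] w 1.0 25.75 xang 60.62
[-4.85252624  1.54394476  0.87225931]
```

carry_out([
  [-1.5,0.5,0,-8,1],
  [-3,1,0,-16,1],
  [-3.5,1.2,0,-24,1],
  [-3.5,1.2,0,-28.5,1],
  [-3.5,1.2,0,-28.5,1],
])

```text
time_s: 26.25
position: [0.4528, -0.3543, 0.1487]
orientation: [[0.019, 1.0, -0.0], [1.0, -0.019, 0.0], [0.0, -0.0, -1.0]]
force: [0.8, 0.7, 0.4]
gripper_width: 1.003
grasp_force: 0.0
```

```bash
python3 -c "
from h import *
st(2)
marks(['green_mid'],'scene');read_camera('top');marks(['green_mid'],'top')
o=state()['orientation'];d=np.array([.4475,-.372,0.029])-state()['position'];print(o.T@d*100)"
```

```text
pos [ 0.4528 -0.3543  0.1488] F [-0.32  0.07 -0.27] tq [-0.079 -0.057  0.039] w 1.004 26.35 xang 88.76
scene green_mid [([0.4473, -0.3771, 0.0441], 0.82), ([0.6173, 0.2132, 0.0592], 0.36)]
top green_mid [([0.4504, -0.3702, 0.037], 0.47)]
[-1.74756723 -0.46740266 11.98644071]
```

carry_out([
  [-1.8,-0.45,2,-1.2,1],
  [-1.8,-0.45,6,-1.2,1],
  [-1.8,-0.45,10,-1.2,1],
  [-1.8,-0.45,11.7,-1.2,1],
  [-1.8,-0.45,12,-1.2,0.6],
  [-1.8,-0.45,12,-1.2,0.3],
  [-1.8,-0.45,12,-1.2,0],
  [-1.8,-0.45,12,-1.2,-0.3],
], grip_force=3)

```text
time_s: 27.3
position: [0.448, -0.3734, 0.0302]
orientation: [[-0.001, 1.0, 0.002], [1.0, 0.001, -0.001], [-0.002, 0.002, -1.0]]
force: [0.9, 0.0, 0.5]
gripper_width: 0.703
grasp_force: 0.2
```

carry_out([
  [0,0,0,0,-1],
  [0,0,0,0,-1],
  [0,0,0,0,-1],
  [0,0,0,0,-1],
])

```text
time_s: 27.7
position: [0.4476, -0.373, 0.0291]
orientation: [[-0.002, 1.0, 0.001], [1.0, 0.002, -0.0], [-0.0, 0.001, -1.0]]
force: [0.4, -0.6, 4.0]
gripper_width: 0.695
grasp_force: 3.0
```

carry_out([
  [0,0,0,0,0.3],
  [0,0,0,0,1],
  [0,0,0,0,1],
  [0,0,0,0,1],
  [0,0,-1,8,1],
  [0,0,-2.4,16,1],
  [0,0,-2.4,24,1],
  [0,0,-2.4,32,1],
])

```text
time_s: 28.5
position: [0.4474, -0.3729, 0.0531]
orientation: [[0.533, 0.846, 0.0], [0.846, -0.533, -0.0], [-0.0, 0.0, -1.0]]
force: [-0.2, 0.3, -0.4]
gripper_width: 1.0
grasp_force: 0.0
```

carry_out([
  [0,0,0,8,1],
  [0,0,0,16,1],
  [0,0,0,24,1],
  [0,0,0,32,1],
  [0,0,0,40,1],
  [0,0,0,48,1],
  [0,0,0,56,1],
  [0,0,0,60.3,1],
])

```text
time_s: 29.3
position: [0.4472, -0.3727, 0.0526]
orientation: [[0.999, -0.044, -0.0], [-0.044, -0.999, 0.0], [-0.0, -0.0, -1.0]]
force: [0.7, -0.5, -0.6]
gripper_width: 1.003
grasp_force: 0.0
```

carry_out([
  [0,0,0,0,0.6],
  [0,0,0,0,0.3],
  [0,0,0,0,0],
  [0,0,0,0,-0.3],
  [0,0,0,0,-1],
  [0,0,0,0,-1],
  [0,0,0,0,-1],
], grip_force=8)

```text
time_s: 30.0
position: [0.4474, -0.3729, 0.0528]
orientation: [[0.999, -0.038, -0.0], [-0.038, -0.999, 0.0], [-0.0, -0.0, -1.0]]
force: [-0.0, 0.1, -0.8]
gripper_width: 0.694
grasp_force: 8.0
```

```bash
python3 -c "
from h import *
st(2)"
```

```text
pos [ 0.4474 -0.3729  0.0528] F [ 0.24  0.26 -0.66] tq [ 0.019  0.03  -0.007] w 0.695 30.1 xang -2.2
```

carry_out([
  [0,0,-1,0,-1],
  [0,0,-4,0,-1],
  [0,0,-8,0,-1],
  [0,0,-12,0,-1],
  [0,0,-16,0,-1],
  [0.5,-2,-18.5,0,-1],
  [1.5,-6,-18.7,0,-1],
  [2.5,-10,-18.7,0,-1],
], grip_force=10)

```text
time_s: 30.9
position: [0.4765, -0.2732, 0.2416]
orientation: [[0.999, -0.04, 0.002], [-0.04, -0.999, -0.001], [0.002, 0.001, -1.0]]
force: [1.3, 0.2, -1.5]
gripper_width: 0.694
grasp_force: 10.0
```

carry_out([
  [1,-4,0,0,-1],
  [2.2,-8.5,0,0,-1],
  [3.4,-13,0,0,-1],
  [4.6,-17.5,0,0,-1],
  [5.8,-22,0,0,-1],
  [6.9,-26.5,0,0,-1],
  [7.9,-30,0,0,-1],
  [8.1,-31,0,0,-1],
])

```text
time_s: 31.7
position: [0.5695, 0.0358, 0.2404]
orientation: [[0.999, -0.036, 0.001], [-0.036, -0.999, 0.001], [0.001, -0.001, -1.0]]
force: [0.4, -0.9, -1.6]
gripper_width: 0.693
grasp_force: 10.0
```

```bash
python3 -c "
from h import *
st(3)
o=state()['orientation'];d=np.array([.6196,.2098,.24])-state()['position'];print(o.T@d*100)"
```

```text
pos [0.5691 0.0339 0.2402] F [ 0.13  0.4  -1.2 ] tq [ 0.075 -0.026 -0.017] w 0.696 31.85 xang -2.16
[ 4.40213166e+00 -1.79027640e+01  1.60981003e-03]
```

carry_out([
  [1,-4,0,0,-1],
  [2,-8,0,0,-1],
  [3,-12,0,0,-1],
  [3.8,-15,0,0,-1],
  [4.3,-17,0,0,-1],
  [4.4,-17.9,0,0,-1],
  [4.4,-17.9,0,0,-1],
  [4.4,-17.9,0,0,-1],
])

```text
time_s: 32.65
position: [0.62, 0.2083, 0.2399]
orientation: [[0.999, -0.04, -0.0], [-0.04, -0.999, -0.0], [-0.0, 0.0, -1.0]]
force: [0.2, 0.6, -1.5]
gripper_width: 0.694
grasp_force: 10.0
```

```bash
python3 -c "
from h import *
save('scene','5s')
st(3)
marks(['white_mid','green_mid','grey_mid'],'scene')
o=state()['orientation'];d=np.array([.6196,.2098,.1655])-state()['position'];print(o.T@d*100)"
```

```text
pos [0.62   0.2087 0.2401] F [-0.07  0.26 -0.95] tq [ 0.053 -0.007  0.006] w 0.691 32.85 xang -2.27
scene white_mid [([0.5149, 0.0116, 0.0407], 0.8), ([0.6224, 0.2077, 0.1035], 0.5)]
scene green_mid [([0.6193, 0.2072, 0.2327], 0.87), ([0.4418, -0.4964, 0.0259], 0.68)]
scene grey_mid [([0.618, 0.2092, 0.0599], 0.76)]
[-0.04515572 -0.02821903  7.44923623]
```

carry_out([
  [0,-0.05,2,0,-1],
  [0,-0.05,4,0,-1],
  [0,-0.05,5.5,0,-1],
  [0,-0.05,6.5,0,-1],
  [0,-0.05,7,0,-1],
  [0,-0.05,7.2,0,-1],
  [0,-0.05,7.4,0,-1],
  [0,-0.05,7.4,0,-1],
])

```text
time_s: 33.8
position: [0.6202, 0.2104, 0.1662]
orientation: [[0.999, -0.039, 0.001], [-0.039, -0.999, 0.0], [0.001, -0.0, -1.0]]
force: [-0.9, -0.3, -1.4]
gripper_width: 0.693
grasp_force: 10.0
```

```bash
python3 -c "
from h import *
st(3)
o=state()['orientation'];d=np.array([.6196,.2098,.1525])-state()['position'];print(o.T@d*100)"
```

```text
pos [0.6202 0.2105 0.1663] F [ 0.1  -0.04 -0.89] tq [ 0.014 -0.013 -0.011] w 0.695 33.95 xang -2.21
[-0.05824425  0.06889518  1.37919834]
```

carry_out([
  [-0.05,0.07,0.2,0,-1],
  [-0.05,0.07,0.4,0,-1],
  [-0.05,0.07,0.6,0,-1],
  [-0.05,0.07,0.8,0,-1],
  [-0.05,0.07,0.9,0,-1],
  [-0.05,0.07,1,0,-1],
  [-0.05,0.07,1,0,-1],
])

```text
time_s: 34.65
position: [0.6194, 0.2097, 0.1557]
orientation: [[0.999, -0.039, -0.0], [-0.039, -0.999, -0.0], [-0.0, 0.0, -1.0]]
force: [-0.7, 0.3, -1.6]
gripper_width: 0.696
grasp_force: 10.0
```

```bash
python3 -c "
from h import *
st(4)"
```

```text
pos [0.6195 0.2097 0.1559] F [-0.06  0.04 -1.23] tq [0.051 0.031 0.053] w 0.694 34.85 xang -2.21
```

carry_out([
  [0,0,0.05,0,-1],
  [0,0,0.1,0,-1],
  [0,0,0.15,0,-1],
  [0,0,0.2,0,-1],
  [0,0,0.25,0,-1],
  [0,0,0.25,0,-1],
])

```text
time_s: 35.45
position: [0.6195, 0.2097, 0.1532]
orientation: [[0.999, -0.039, -0.0], [-0.039, -0.999, -0.0], [-0.0, 0.0, -1.0]]
force: [-1.5, -0.9, -1.4]
gripper_width: 0.693
grasp_force: 10.0
```

```bash
python3 -c "
from h import *
st(4)"
```

```text
pos [0.6195 0.2097 0.1533] F [-0.35 -0.35 -0.92] tq [0.047 0.076 0.002] w 0.696 35.65 xang -2.21
```

carry_out([
  [0,0,0.03,0,-1],
  [0,0,0.06,0,-1],
  [0,0,0.1,0,-1],
  [0,0,0.13,0,-1],
  [0,0,0.15,0,-1],
  [0,0,0.15,0,-1],
])

```text
time_s: 36.25
position: [0.6195, 0.2098, 0.1518]
orientation: [[0.999, -0.039, 0.0], [-0.039, -0.999, 0.0], [0.0, -0.0, -1.0]]
force: [-1.3, 0.7, -0.7]
gripper_width: 0.694
grasp_force: 10.0
```

```bash
python3 -c "
from h import *
st(4)"
```

```text
pos [0.6195 0.2097 0.1518] F [-0.27 -0.05 -1.36] tq [ 0.127  0.078 -0.007] w 0.698 36.45 xang -2.21
```

carry_out([
  [0,0,0.03,0,-1],
  [0,0,0.06,0,-1],
  [0,0,0.1,0,-1],
  [0,0,0.13,0,-1],
  [0,0,0.13,0,-1],
])

```text
time_s: 36.95
position: [0.6197, 0.2098, 0.1508]
orientation: [[0.999, -0.039, 0.001], [-0.039, -0.999, 0.0], [0.001, -0.0, -1.0]]
force: [-0.0, 1.3, 2.3]
gripper_width: 0.698
grasp_force: 10.0
```

```bash
python3 -c "
from h import *
st(4)"
```

```text
pos [0.6196 0.2098 0.1508] F [-0.51  0.79  4.02] tq [0.255 0.1   0.006] w 0.696 37.15 xang -2.21
```

First touch felt. I'll back off and let go.

carry_out([
  [0,0,-0.07,0,-1],
  [0,0,-0.1,0,-1],
  [0,0,-0.1,0,1],
  [0,0,-0.1,0,1],
  [0,0,-0.1,0,1],
  [0,0,-0.1,0,1],
  [0,0,-0.1,0,1],
  [0,0,-0.1,0,1],
])

```text
time_s: 37.95
position: [0.6195, 0.2097, 0.1516]
orientation: [[0.999, -0.039, 0.0], [-0.039, -0.999, 0.0], [0.0, -0.0, -1.0]]
force: [-0.1, 0.4, -0.7]
gripper_width: 1.002
grasp_force: 0.0
```

carry_out([
  [0,0,-2,0,1],
  [0,0,-6,0,1],
  [0,0,-9,0,1],
  [-1,0,-10,0,1],
  [-4,0,-10,0,1],
  [-8,0,-10,0,1],
  [-12,0,-10,0,0],
  [-15,0,-10,0,0],
])

```text
time_s: 38.75
position: [0.4666, 0.2152, 0.2505]
orientation: [[0.999, -0.038, -0.002], [-0.038, -0.999, -0.0], [-0.002, 0.001, -1.0]]
force: [0.7, 0.8, -0.2]
gripper_width: 0.876
grasp_force: 0.0
```

Run:
```python
from h import *
a=save("scene","6s");st(2); marks(['white_mid','grey_mid','green_mid','tray_handle'],'scene')
cv2.imwrite("pics/6c.png",cv2.resize(a[110:250,150:290],None,fx=4,fy=4,interpolation=cv2.INTER_CUBIC)[:,:,::-1])
```

```text
pos [0.467  0.2155 0.2511] F [ 0.44 -0.05  0.13] tq [ 0.018 -0.04   0.006] w 0.746 38.9 xang -2.15
scene white_mid [([0.5189, 0.0143, 0.0409], 0.64), ([0.6251, 0.2059, 0.0982], 0.63), ([0.6281, 0.2118, 0.0207], 0.38)]
scene grey_mid [([0.6199, 0.2071, 0.0621], 0.7)]
scene green_mid [([0.4404, -0.4966, 0.0299], 0.55), ([0.6166, 0.21, 0.1387], 0.51)]
scene tray_handle [([0.4873, 0.2177, 0.0383], 0.72)]
```

View pics/6c.png

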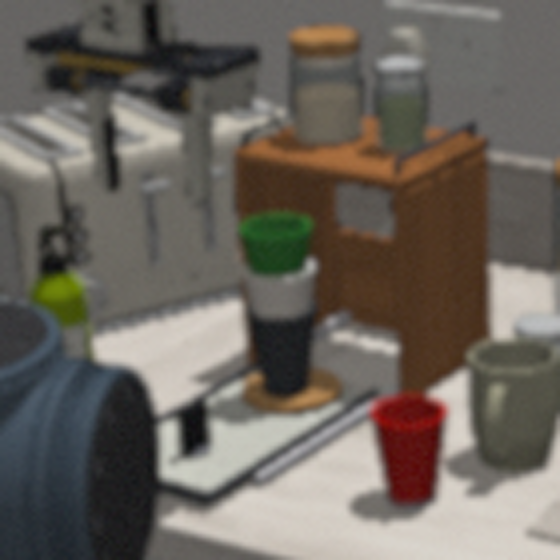

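Run:
```python
from h import *
a=cv2.imread("pics/6s.png"); b=cv2.imread("pics/4s.png")
A=cv2.resize(a[155:215,205:235],None,fx=9,fy=9,interpolation=cv2.INTER_NEAREST);B=cv2.resize(b[155:215,205:235],None,fx=9,fy=9,interpolation=cv2.INTER_NEAREST)
cv2.imwrite("pics/7.png",np.hstack([A,B]))
P=camera_params("scene");K=P["K"];T=np.array(P["camera_from_world"])
def pr(p):
    c=T@np.r_[p,1]; q=K@np.array([c[0],-c[1],-c[2]]); return q[:2]/q[2]
for z in(.021,.103,.1415,.18): print(z,(pr([.6195,.2098,z])-[205,155])*9)
```

```text
0.021 [141.45128525 470.98631843]
0.103 [128.60180941 284.53704258]
0.1415 [122.3947604  194.47112806]
0.18 [116.07221032 102.72926252]
```

View pics/7.png

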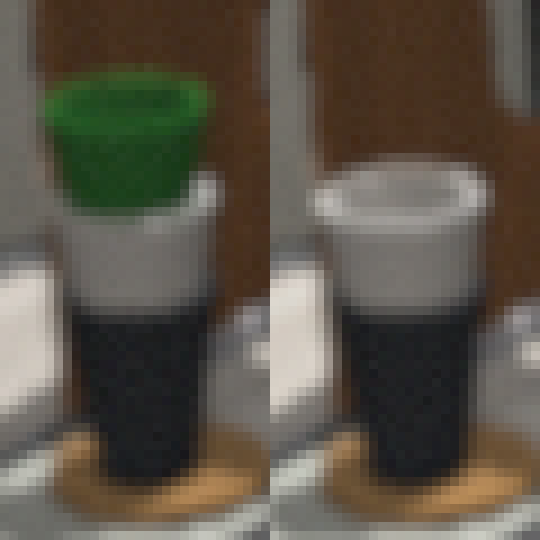

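Run:
```python
from h import *
a=cv2.imread("pics/6s.png").astype(int); b=cv2.imread("pics/4s.png").astype(int)
for r in range(172,184): print(r,[tuple(a[r,c]) and int(a[r,c].mean()) for c in range(206,216)],[int(b[r,c].mean()) for c in range(206,216)],"R",[int(a[r,c].mean()) for c in range(224,232)],[int(b[r,c].mean()) for c in range(224,232)])
t=read_camera("top")
marks(['white_mid','grey_mid','green_mid'],'top')
for n in("white_mid","green_mid"):
    for d in trace(n,"top")[:3]:
        ys,xs=np.nonzero(d["mask"]); print(n,d["confidence"],xs.min(),xs.max(),ys.min(),ys.max())
cv2.imwrite("pics/8.png",cv2.resize(np.array(t)[120:200,160:240],None,fx=6,fy=6,interpolation=cv2.INTER_NEAREST)[:,:,::-1])
```

```text
172 [101, 100, 102, 92, 73, 50, 39, 41, 39, 38] [107, 106, 106, 99, 79, 57, 48, 49, 52, 54] R [39, 34, 38, 42, 44, 44, 47, 49] [65, 59, 56, 52, 48, 47, 47, 52]
173 [102, 102, 104, 102, 83, 55, 39, 37, 43, 42] [104, 106, 109, 105, 88, 63, 60, 75, 87, 99] R [35, 34, 42, 55, 55, 48, 47, 50] [103, 109, 102, 80, 58, 49, 50, 51]
174 [99, 100, 104, 105, 84, 58, 41, 37, 37, 43] [105, 105, 108, 106, 92, 88, 98, 111, 128, 140] R [37, 40, 72, 98, 88, 61, 48, 50] [132, 148, 148, 126, 87, 58, 49, 53]
175 [101, 100, 104, 102, 88, 67, 48, 38, 37, 39] [103, 105, 107, 109, 116, 130, 140, 137, 138, 141] R [37, 52, 103, 142, 127, 82, 53, 49] [131, 147, 162, 158, 125, 78, 52, 52]
176 [99, 99, 99, 101, 97, 82, 61, 44, 39, 37] [106, 104, 105, 122, 151, 167, 156, 140, 130, 133] R [42, 65, 122, 161, 144, 91, 58, 52] [118, 131, 160, 174, 143, 92, 55, 53]
177 [99, 100, 99, 102, 101, 94, 76, 55, 45, 42] [104, 104, 106, 130, 167, 182, 168, 145, 132, 131] R [68, 95, 131, 153, 130, 85, 54, 49] [128, 139, 159, 168, 134, 85, 57, 53]
178 [98, 100, 99, 102, 100, 100, 92, 79, 70, 66] [105, 102, 105, 120, 152, 172, 171
[... 572 characters left out ...]
07, 101, 94, 86, 67, 55, 52, 54]
182 [89, 90, 88, 82, 73, 76, 88, 98, 102, 106] [96, 95, 91, 85, 78, 81, 95, 103, 107, 109] R [100, 98, 92, 83, 66, 51, 51, 48] [105, 100, 94, 84, 65, 52, 52, 50]
183 [106, 103, 102, 96, 83, 74, 86, 97, 102, 105] [109, 109, 105, 101, 87, 80, 91, 101, 107, 108] R [99, 96, 92, 80, 63, 49, 49, 49] [105, 100, 95, 82, 65, 53, 53, 50]
top white_mid [([0.5177, 0.0085, 0.0418], 0.78), ([0.6185, 0.2168, 0.0973], 0.62)]
top grey_mid [([0.6215, 0.212, 0.0622], 0.53)]
top green_mid [([0.6178, 0.2123, 0.1392], 0.82), ([0.4416, -0.4928, 0.0277], 0.65)]
white_mid 0.61 258 279 218 240
white_mid 0.45 205 208 193 199
green_mid 0.59 183 206 179 201
green_mid 0.58 432 448 248 261
```

View pics/8.png

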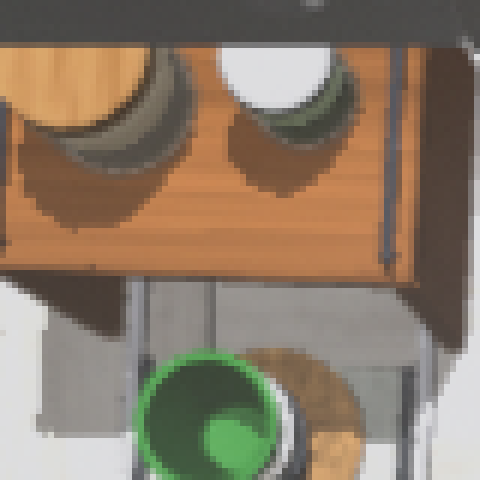

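The stack stands square; white's left rim is only in green's shadow. The top view has green's rim centred at about (207,420). Now I'll close the fingers behind the handle and push.

carry_out([
  [-1,-0.2,3,0,-1],
  [-2,-0.2,7,0,-1],
  [-2.8,-0.2,11,0,-1],
  [-2.8,-0.2,15,0,-1],
  [-2.8,-0.2,18,0,-1],
  [-2.8,-0.2,20.5,0,-1],
  [-2.8,-0.2,21.8,0,-1],
  [-2.8,-0.2,21.8,0,-1],
])

```text
time_s: 40.2
position: [0.4411, 0.2183, 0.0324]
orientation: [[0.999, -0.039, -0.002], [-0.039, -0.999, -0.001], [-0.002, 0.001, -1.0]]
force: [-0.5, -0.7, 0.8]
gripper_width: 0.004
grasp_force: 0.0
```

```bash
python3 -c "
from h import *
st(2);marks(['tray_handle','green_mid'],'scene')"
```

```text
pos [0.442  0.2187 0.0339] F [-0.28 -0.23  0.1 ] tq [ 0.032 -0.017 -0.117] w 0.004 40.3 xang -2.21
scene tray_handle [([0.6216, 0.2092, 0.0979], 0.45)]
scene green_mid [([0.4405, -0.4973, 0.0274], 0.72), ([0.6199, 0.2103, 0.1448], 0.59)]
```

carry_out([
  [0.3,0,0,0,-1],
  [0.6,0,0,0,-1],
  [0.9,0,0,0,-1],
  [1.2,0,0,0,-1],
  [1.5,0,0,0,-1],
  [1.8,0,0,0,-1],
  [2.1,0,0,0,-1],
  [2.4,0,0,0,-1],
])

```text
time_s: 41.2
position: [0.4657, 0.2176, 0.0335]
orientation: [[0.999, -0.039, -0.001], [-0.039, -0.999, -0.0], [-0.001, 0.0, -1.0]]
force: [-2.2, -0.8, 0.7]
gripper_width: 0.005
grasp_force: 1.2
```

carry_out([
  [0.3,0,0,0,-1],
  [0.6,0,0,0,-1],
  [0.9,0,0,0,-1],
  [1.2,0,0,0,-1],
  [1.5,0,0,0,-1],
  [1.8,0,0,0,-1],
  [2.1,0,0,0,-1],
  [2.4,0,0,0,-1],
])

```text
time_s: 42.0
position: [0.4898, 0.2166, 0.0335]
orientation: [[0.999, -0.039, -0.0], [-0.039, -0.999, -0.0], [-0.0, 0.0, -1.0]]
force: [-1.9, -1.8, -0.5]
gripper_width: 0.008
grasp_force: 0.8
```

```bash
python3 -c "
from h import *
st(2);marks(['tray_handle','green_mid','grey_mid','coaster_top','caddy'],'scene')"
```

```text
pos [0.4904 0.2168 0.0336] F [-0.08 -0.38 -0.45] tq [ 0.016 -0.001 -0.013] w 0.002 42.1 xang -2.22
scene tray_handle [([0.5137, 0.2174, 0.0381], 0.77)]
scene green_mid [([0.4402, -0.4967, 0.0263], 0.61), ([0.6436, 0.2079, 0.1424], 0.6)]
scene grey_mid [([0.6438, 0.206, 0.0638], 0.63)]
scene coaster_top [([0.6548, 0.2106, 0.0242], 0.81)]
scene caddy []
```

carry_out([
  [0.3,0,0,0,-1],
  [0.6,0,0,0,-1],
  [0.9,0,0,0,-1],
  [1.2,0,0,0,-1],
  [1.5,0,0,0,-1],
  [1.8,0,0,0,-1],
  [2.1,0,0,0,-1],
  [2.4,0,0,0,-1],
])

```text
time_s: 43.15
position: [0.5139, 0.2157, 0.0335]
orientation: [[0.999, -0.039, -0.0], [-0.039, -0.999, -0.0], [0.0, 0.0, -1.0]]
force: [-1.1, -0.0, 1.2]
gripper_width: 0.006
grasp_force: 0.8
```

carry_out([
  [0.3,0,0,0,-1],
  [0.6,0,0,0,-1],
  [0.9,0,0,0,-1],
  [1.2,0,0,0,-1],
  [1.5,0,0,0,-1],
  [1.8,0,0,0,-1],
  [2.1,0,0,0,-1],
  [2.4,0,0,0,-1],
])

```text
time_s: 43.95
position: [0.5378, 0.2148, 0.0335]
orientation: [[0.999, -0.039, -0.0], [-0.039, -0.999, -0.0], [-0.0, 0.0, -1.0]]
force: [-1.6, -0.8, 0.7]
gripper_width: 0.004
grasp_force: 0.8
```

carry_out([
  [0.2,0,0,0,-1],
  [0.4,0,0,0,-1],
  [0.6,0,0,0,-1],
  [0.8,0,0,0,-1],
  [1,0,0,0,-1],
  [1.2,0,0,0,-1],
])

```text
time_s: 44.55
position: [0.5497, 0.2144, 0.0335]
orientation: [[0.999, -0.039, -0.0], [-0.039, -0.999, -0.0], [-0.0, 0.0, -1.0]]
force: [-2.6, -0.9, -0.3]
gripper_width: 0.005
grasp_force: 0.8
```

```bash
python3 -c "
from h import *
st(2);marks(['tray_handle','green_mid','grey_mid','coaster_top','caddy'],'scene')"
```

```text
pos [0.5501 0.2145 0.0336] F [-0.36 -1.16  0.08] tq [ 0.055 -0.034 -0.044] w 0.009 44.65 xang -2.21
scene tray_handle [([0.5765, 0.2158, 0.0392], 0.72)]
scene green_mid [([0.4379, -0.4938, 0.0243], 0.73), ([0.7061, 0.2032, 0.0631], 0.61), ([0.5591, 0.4232, 0.0029], 0.58), ([0.7057, 0.2028, 0.1416], 0.52)]
scene grey_mid [([0.7065, 0.204, 0.0648], 0.59), ([0.7153, 0.2077, 0.0236], 0.28)]
scene coaster_top [([0.7155, 0.2059, 0.0206], 0.66), ([0.7103, 0.2032, 0.1022], 0.65), ([0.5772, 0.215, 0.0385], 0.53), ([0.7077, 0.2051, 0.1019], 0.16)]
scene caddy [([0.6793, 0.205, 0.0016], 0.62)]
```

About 14 mm remain. I'll push slowly until the end stop shows in the force.

carry_out([
  [0.15,0,0,0,-1],
  [0.3,0,0,0,-1],
  [0.45,0,0,0,-1],
  [0.6,0,0,0,-1],
  [0.75,0,0,0,-1],
  [0.9,0,0,0,-1],
  [1,0,0,0,-1],
])

```text
time_s: 45.6
position: [0.5597, 0.214, 0.0335]
orientation: [[0.999, -0.039, -0.0], [-0.039, -0.999, 0.0], [-0.0, -0.0, -1.0]]
force: [-1.6, 0.4, 0.6]
gripper_width: 0.006
grasp_force: 0.8
```

carry_out([
  [0.1,0,0,0,-1],
  [0.2,0,0,0,-1],
  [0.3,0,0,0,-1],
  [0.3,0,0,0,-1],
])

```text
time_s: 46.0
position: [0.5628, 0.2139, 0.0335]
orientation: [[0.999, -0.039, 0.0], [-0.039, -0.999, 0.0], [0.0, -0.0, -1.0]]
force: [-0.5, -0.2, 0.0]
gripper_width: 0.004
grasp_force: 0.1
```

carry_out([
  [0.1,0,0,0,-1],
  [0.2,0,0,0,-1],
  [0.3,0,0,0,-1],
  [0.3,0,0,0,-1],
])

```text
time_s: 46.4
position: [0.5631, 0.2138, 0.0335]
orientation: [[0.999, -0.039, -0.006], [-0.039, -0.999, -0.001], [-0.006, 0.001, -1.0]]
force: [-16.0, 0.8, 11.9]
gripper_width: 0.007
grasp_force: 7.9
```

The end stop showed 16 N at the predicted place. Backing off.

carry_out([
  [-0.3,0,0,0,-1],
  [-1,0,0,0,-1],
  [-3,0,0,0,-1],
  [-6,0,0,0,-1],
  [-8,0,-3,0,-1],
  [-9,0,-7,0,-1],
  [-9,0,-12,0,-1],
  [-9,0,-15,0,-1],
])

```text
time_s: 47.2
position: [0.4761, 0.2175, 0.187]
orientation: [[0.999, -0.038, 0.004], [-0.038, -0.999, 0.001], [0.004, -0.001, -1.0]]
force: [-0.4, 0.1, -0.4]
gripper_width: 0.004
grasp_force: 0.0
```

Run:
```python
from h import *
a=save("scene","9s");st(1);marks(['tray_handle','green_mid','white_mid','grey_mid','coaster_top'],'scene')
cv2.imwrite("pics/9c.png",cv2.resize(a[120:240,180:300],None,fx=4,fy=4,interpolation=cv2.INTER_CUBIC)[:,:,::-1])
```

```text
pos [0.4775 0.2179 0.1878] F [ 0.57  0.51 -0.63] tq [ 0.039  0.021 -0.006] w 0.007 47.3 xang -2.21
scene tray_handle [([0.5889, 0.2147, 0.0379], 0.69)]
scene green_mid [([0.7216, 0.205, 0.1413], 0.69), ([0.4433, -0.4949, 0.0248], 0.57)]
scene white_mid [([0.5154, 0.0138, 0.0406], 0.86), ([0.722, 0.1995, 0.1039], 0.57)]
scene grey_mid [([0.7207, 0.207, 0.1423], 0.74), ([0.7208, 0.2028, 0.0639], 0.63)]
scene coaster_top [([0.7298, 0.2066, 0.022], 0.71)]
```

View pics/9c.png

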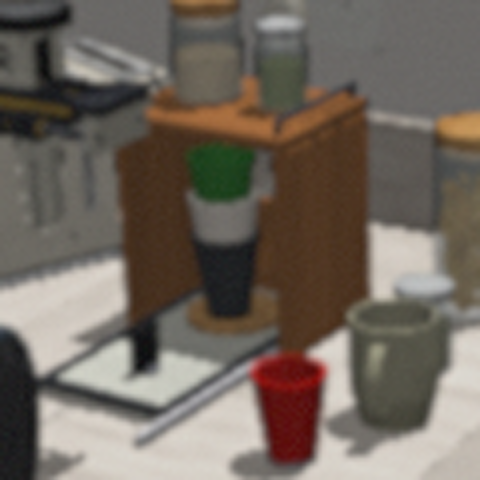

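The stack (crop 225,230) stands upright under the shelf, and the handle at x = 0.589 is 90 mm in front of the edge, so the tray is home.

carry_out([
  [0,0,0,0,-1],
  [0,0,0,0,-1],
  [0,0,0,0,-1],
])

```text
time_s: 47.85
position: [0.4756, 0.2172, 0.1831]
orientation: [[0.999, -0.039, -0.001], [-0.039, -0.999, -0.0], [-0.001, 0.0, -1.0]]
force: [-0.0, -0.9, 0.5]
gripper_width: 0.003
grasp_force: 0.0
```

```bash
python3 -c "
from plant import job_done
print(job_done())"
```

```text
the job is handed in; nothing more can be done
None
```

The grey, white and green tumblers are stacked on the coaster, the tray is fully home under the shelf with the gripper clear, and I handed the job in at about 48 s; no verdict came back.

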